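# Seat the deburring cone in the quick-change spindle

### The arm

A 6-joint arm with a two-finger parallel gripper is mounted at the origin on the work surface. World frame = base frame: x ahead of the robot, y to its left, z up, the work surface at z = 0. Lengths are in m, angles in rad, forces in N, time in s.
With the tool pointing down it reaches from about 0.35 to 0.775 m from the base axis. Payload 5.5 kg.
Tool frame: the origin (TCP) lies at the very end of the fingers, on their centre line; the grasp point (between the pads) lies 19 mm behind it; z points along the fingers, y is the line along which they close (so a half turn about z gives the same grasp; the last joint's range is limited). The gripper opens to 85 mm and grips with 20 to 120 N. Pads are 22 mm wide; open, the fingers measure 114 mm over their backs; the gripper's body (76 mm by 85 mm) begins 54 mm behind the grasp point. The pads swing forward as they close: fully open they stand 13 mm farther back than shut.
Start: joints at [-1.355, 0.313, 0.046, 1.304, 0, 1.431], TCP at [0.2, -0.539, 0.231] pointing down, gripper open.
Joint ranges: [-2.76, 2.76], [-0.86, 1.69], [-1.03, 1.26], [-2.2, 2.34], [-1.47, 1.5], [-3.14, 3.14]. Speed limits (rad/s): [2.57, 2.57, 3.14, 3.14, 3.14, 3.14].

### API

Orientations are given as a unit quaternion [w, x, y, z].
In Python, from workcell import get_state, read_camera, calibration, hand_in gives the robot as it stands.
- The arm moves only by the tool drive_tool, never from a script. Its argument "deltas" is a list that holds one entry, the list of rows, each a list of 7 numbers: the closure in counts, from 0 (fully open) to 255 (shut), then the shift along the tool's x, y, z in m, then the turn, a rotation vector about the tool's x, y, z in degrees. A call has 1 to 12 rows; each row is the pose to reach, as a shift and turn from the pose commanded when the call began, along the tool's axes at that moment; what a row does not reach only later rows make up. A row lasts 1/8 s, in which the tool goes at most 62.5 mm and 10.7 degrees, less where a joint would pass 70% of its speed; a pose out of reach is approached as far as the arm can. A call with a gripper value outside its range is refused whole. The fingers move at their own pace and stop on an object; "newtons" is the grip in N (left out, the last holds). Time passes only in rows, so rows that repeat a pose let the fingers close. It gives the time, the measured TCP pose, the force, the opening and the grip force at its end, in the units of the state.
- get_state(): the state, without advancing time (a new reading comes with each control period).
- read_camera(name): name is "scene" or "top" or "wrist"; returns (picture, depth): 480x640x3 uint8, red, green, blue; 480x640 float32, m along the optical axis (not along the pixel's ray), 0 where there is no reading.
- calibration(name): a dict with "mtx" (3x3 intrinsics, pixels), "k1" (the pictures are not rectified: a ray, as slopes to the right and down, at radius r is drawn at 1 + k1 r^2 times it, then the intrinsics apply), "world_from_camera" (4x4, takes a point from camera to world coordinates). Camera axes: x right, y up, looking along -z (the intrinsics and any distortion apply to the point x, -y, -z); pixel columns grow to the right and rows downward; lengths in m; the calibration is good to about 2 mm. A picture is of the moment at which its call begins: read the wrist's pose just before it. calibration takes no time and is no camera call; for the wrist camera it gives the pose at the moment of the call.
- hand_in(): hands the job in; it is judged then, once.
The state is a dict: "clock": time; "joint_pos": joint angles; "qvel": joint speeds; "tau": joint torques, N m; "tcp_pos": TCP position; "orientation": TCP orientation; "wrist_force": force on the tool from outside, world axes, zero at the start; "ft_torque": the same for the moment, N m; "finger_gap": finger opening in m; "grip_force": force on a finger pad.
Only numpy, scipy, OpenCV 4.12 (cv2) and the standard library are available. Lean on these libraries where they do the work, as an engineer would, in place of code of your own. Each camera call takes 0.05 s, during which the arm holds its last target. There are 200 camera calls.

### The job

Take the arbor with the pointed brass deburring cone out of the wooden rack and fit its tapered shank into the upright spindle: feel for the angle at which its slots drop over the two drive dogs, then press it straight down until it snaps fully home with its flange flat on the spindle nose, and let go. Do not force it: never bear on the spindle with more than about 60 N, and leave the grey stone arbor and the loose goods lying about where they are.

Things in the scene. Friction and masses are not known exactly. Their poses are not given: they have to be found in the camera images.
- arbor: The cone arbor, 0.36 to 0.54 kg, upright (z up), in one of the rack's holes, turned up to 0.6 rad from the rack. Origin: on its axis at the underside of its square flange, 52 x 52 x 14 mm (z 0 to 14). Two slots 13.3 mm wide, 8 mm deep, run through the flange's thickness at the middle of its +x and -x edges. A fluted brass cone, 30 mm across, ends at z 73 mm.
- arbor_grip (a point): Point on the cone arbor's axis, 38 mm above its origin and 24 mm above the flange's top; axes as the arbor's. Here is the square steel grip block, 30 x 30 mm, flats parallel to the arbor's x and y, from 14 to 48 mm above the origin.
- arbor_stud (a point): Centre of the brass ball-shaped pull stud at the bottom of the cone arbor, 12 mm across, 50 mm below its origin (lowest point 56 mm below). Above it a thin neck 10 mm long, then the steep taper shank: 20 mm diameter 40 mm below the origin, 32 mm at the flange.
- stone_arbor: The other arbor in the rack, the same but with a grey cylindrical stone, 29 mm across, to z 68 mm, instead of the brass cone. To be left in the rack.
- rack: Fixed wooden block 100 x 230 x 65 mm (x, y, z). Origin: centre of the underside. Two vertical through holes, 42 mm diameter, at y -58 and +58 mm; the arbors' shanks hang in them and their flanges rest on the top at z 65 mm.
- spindle: Fixed green bench spindle, z up. Origin: on the spindle axis at the table. Base 150 x 170 x 22 mm; bearing tube 80 mm across; round steel nose 68 mm across, flat face at z 110 mm; motor block on the +x side up to z 71 mm, buttons to 79 mm. The nose's tapered bore is 33 mm across at the face and narrows like the shank (radial play 0.5 mm when home, 0.15 mm more for every mm above it).
- mouth (a point): Centre of the bore at the nose face, axes as the spindle's; the arbor's origin comes here when home. On the face, either side of the bore, stand two brass drive dogs, 19.5 to 25.5 mm from the axis, 11 mm wide, 12 mm high. Their line is within 0.7 rad of the spindle's x axis, either way: not measured, held by a brake. Off the slots the flange stops on them; slots pass within 0.05 rad of true.
- catch (a point): Point on the spindle axis 46.5 mm below the mouth, level with four spring balls in the bore. The stud meets them when the arbor is about 8 mm above home, slots already over the dogs; they need a push of some 8 to 15 N, more than the arbor's weight, give way and hold the stud. Home is a hard stop.
- hinge_a: Brass butt hinge lying open, 72 x 68 x 8 mm, origin at the centre of its underside. Bystander.
- hinge_b: A second brass butt hinge, the same. Bystander.
- bracket: Cast-iron shelf bracket lying flat, arms 160 and 110 mm, 26 mm high, origin at the middle of the long arm's underside. Bystander.
- scoop: Squat orange plastic scoop, 100 x 75 x 45 mm with a 90 mm handle towards its -x, origin under the middle of its tray. Bystander.
- ubolt_a: Zinc U-bolt lying flat, about 75 x 48 x 8 mm, origin at its underside. Bystander.
- ubolt_b: A second zinc U-bolt, the same. Bystander.
There are look-alikes about, which are no part of the job. Leave any purple look-alike of the spindle alone.

How it is judged:
By the outcome, as a careful person would: the job done as asked, in the order asked, and still so for the second after the job is handed in, with the robot touching nothing.
It also fails if it takes over 72 s, if anything falls off the work surface, if the arm or the gripper's body presses on something with over 40 N, if the wrist force passes 120 N, or if a joint passes its speed limit or range.

## Working session

There is one attempt and no reset: what is moved stays moved. The work goes in short steps, Python scripts to look and compute and a tool call to move; the robot and the scene stay as the last step left them, time stands still between calls to the robot, and variables do not carry over. Pictures are saved under pics/ and viewed, at most 10 in all, crops included, and the job is handed in when it is done.

Besides the shell and the picture viewer there is one more tool, called as name(argument=value, ...) on one line, values as JSON. drive_tool: Moves the arm, as the interface text tells. Its arguments: {"type":"object","properties":{"deltas":{"type":"array","items":{"type":"array","items":{"type":"array","items":{"type":"number"}}}},"newtons":{"type":"number"}},"required":["deltas"]}

```bash
ls; mkdir -p pics
cat > h.py <<'E'
import numpy as np, cv2
from workcell import get_state, read_camera, calibration, hand_in
def world(c, d, u, v):
    """pixels + depth -> world points"""
    K=c['mtx']; u=np.asarray(u,float); v=np.asarray(v,float)
    p=np.stack([(u-K[0][2])/K[0][0],(v-K[1][2])/K[1][1]],-1); q=p.copy()
    for _ in range(10): q=p/(1+c['k1']*(q**2).sum(-1,keepdims=True))
    d=np.asarray(d,float)
    T=np.array(c['world_from_camera'])
    P=np.stack([q[...,0]*d,-q[...,1]*d,-d],-1)
    return P@T[:3,:3].T+T[:3,3]
def plane(c,u,v,z):
    T=np.array(c['world_from_camera']); o=T[:3,3]
    r=world(c,np.ones(np.shape(u)),u,v)-o
    return o+r*((z-o[2])/r[...,2])[...,None]
def shot(n):
    c=calibration(n); c['mtx']=np.array(c['mtx']); im,d=read_camera(n); return c,im,d
E
python3 - <<'E'
from h import *
s=get_state(); print(s)
for n in('scene','top'):
    c,im,d=shot(n); print(n,c)
    np.savez(n+'.npz',im=im,d=d)
    cv2.imwrite(f'pics/{n}1.png',im[...,::-1])
E
```

```text
pics
{'clock': 0.0, 'joint_pos': array([-1.35461880e+00,  3.13995741e-01,  4.49814425e-02,  1.30358484e+00,
        5.05204770e-06,  1.43118900e+00]), 'qvel': array([ 0.00010843, -0.0009117 , -0.00037067,  0.00076889,  0.00156308,
        0.00093296]), 'tau': array([ 4.32401539e-04, -4.80624533e+01,  2.98533279e+01,  1.92761229e-02,
       -1.54839768e-04, -5.78972475e-06]), 'tcp_pos': array([ 0.20016706, -0.53849788,  0.23041252]), 'orientation': array([-9.00844052e-04,  9.84218426e-01,  1.76955581e-01, -3.19778911e-05]), 'wrist_force': array([-0.00672728, -0.12324715, -0.1778517 ]), 'ft_torque': array([0.00049454, 0.02774981, 0.00057037]), 'grip_force': 0.0, 'finger_gap': 0.08521303491767762}
scene {'mtx': array([[468.22960191,   0.        , 320.29530996],
       [  0.        , 468.22960191, 240.05218676],
       [  0.        ,   0.        ,   1.        ]]), 'k1': 0.030092102149498437, 'world_from_camera': array([[-0.52419076, -0.70807365,  0.47313397,  0.9964191 ],
       [ 0.85159806, -0.43727065,  0.28909362,  0.31676507],
       [ 0.00218802,  0.55446018,  0.83220738,  0.90197309],
       [ 0.        ,  0.        ,  0.        ,  1.        ]])}
top {'mtx': array([[620.2861433 ,   0.        , 316.65559334],
       [  0.        , 620.2861433 , 242.72077053],
       [  0.        ,   0.        ,   1.        ]]), 'k1': -0.1514930672695139, 'world_from_camera': array([[-2.31182099e-02,  9.96683536e-01, -7.80222928e-02,
         4.06867993e-01],
       [-9.99447445e-01, -2.49054515e-02, -2.20118840e-02,
        -1.04082896e-03],
       [-2.38820628e-02,  7.74703059e-02,  9.96708583e-01,
         1.61251037e+00],
       [ 0.00000000e+00,  0.00000000e+00,  0.00000000e+00,
         1.00000000e+00]])}
```

View pics/scene1.png

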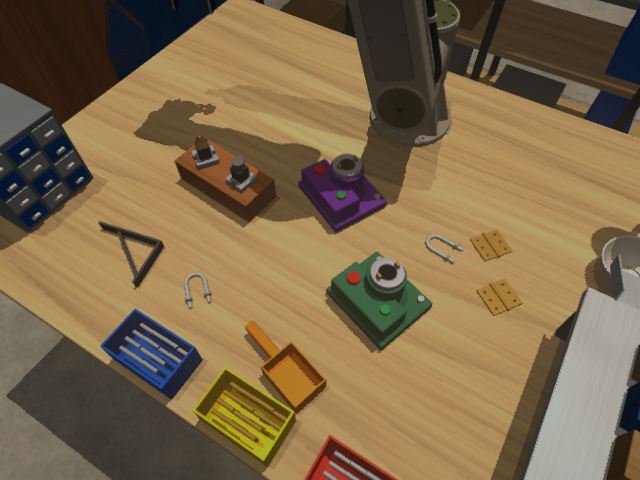

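View pics/top1.png

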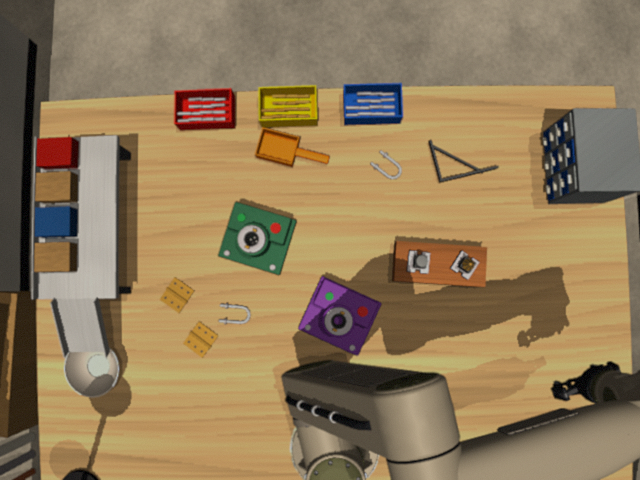

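The scene view shows the brass cone arbor at (203,152), the stone arbor at (240,172) and the green spindle nose at (388,272). In the top view these are at (466,264), (419,261) and (252,238). Next come coarse positions.

Run:
```python
from h import *
c=calibration('top')
t=lambda u,v,z:print(u,v,plane(c,np.array(u),np.array(v),z).round(4))
t(466.,264.,.075); t(419.,261.,.075); t(252.,239.,.11)
c=calibration('scene')
t(203.,152.,.1);t(388.,272.,.11)
w=calibration('wrist'); s=get_state(); print(w)
from scipy.spatial.transform import Rotation as R
q=s['orientation']; Rt=R.from_quat(np.r_[q[1:],q[0]]).as_matrix(); print(Rt.round(3))
T=w['world_from_camera']; print('cam in tool',(Rt.T@(T[:3,3]-s['tcp_pos'])).round(4),(Rt.T@T[:3,:3]).round(3))
```

```text
466.0 264.0 [ 0.4648 -0.3375  0.075 ]
419.0 261.0 [ 0.4754 -0.2201  0.075 ]
252.0 239.0 [0.5375 0.1898 0.11  ]
203.0 152.0 [ 0.4738 -0.3256  0.1   ]
388.0 272.0 [0.5406 0.1927 0.11  ]
{'mtx': array([[340.47369822,   0.        , 318.87993545],
       [  0.        , 340.47369822, 237.18609761],
       [  0.        ,   0.        ,   1.        ]]), 'k1': -0.03624071263102089, 'world_from_camera': array([[ 3.49206321e-01,  8.91309478e-01,  2.89175311e-01,
         2.75760278e-01],
       [-9.37045372e-01,  3.32477065e-01,  1.06794066e-01,
        -5.13121061e-01],
       [-9.57595084e-04, -3.08263550e-01,  9.51300514e-01,
         3.73729486e-01],
       [ 0.00000000e+00,  0.00000000e+00,  0.00000000e+00,
         1.00000000e+00]])}
[[ 0.937  0.348 -0.   ]
 [ 0.348 -0.937  0.002]
 [ 0.    -0.002 -1.   ]]
cam in tool [ 0.0797  0.0022 -0.1432] [[ 0.001  0.951  0.308]
 [ 1.    -0.001 -0.001]
 [-0.001  0.308 -0.951]]
```

drive_tool(deltas=[[[0,0.053,-0.016,0,0,0,0],[0,0.106,-0.032,0,0,0,0],[0,0.159,-0.048,0,0,0,0],[0,0.212,-0.064,0,0,0,0],[0,0.265,-0.08,0,0,0,0],[0,0.318,-0.097,0,0,0,0],[0,0.318,-0.097,0,0,0,0],[0,0.318,-0.097,0,0,0,0],[0,0.318,-0.097,0,0,0,0]]])

```text
clock: 1.23
tcp_pos: [0.4636, -0.3382, 0.2311]
orientation: [-0.0, 0.984, 0.176, -0.0]
wrist_force: [-0.6, -0.6, 0.4]
finger_gap: 0.0856
grip_force: 0.0
```

Run:
```python
from h import *
s=get_state(); print(s['clock'],s['tcp_pos'],abs(s['qvel']).max())
c,im,d=shot('wrist'); np.savez('w1.npz',im=im,d=d,T=c['world_from_camera'])
cv2.imwrite('pics/w1.png',im[...,::-1])
```

```text
1.225 [ 0.46358955 -0.3381678   0.23112755] 0.007632784079719462
```

View pics/w1.png

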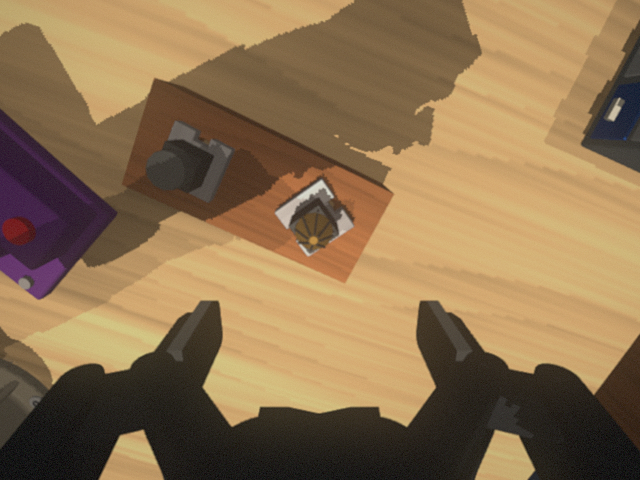

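The wrist view shows the brass cone tip at (314,240) on its tilted square flange, with corners near (275,213), (322,180), (354,220) and (310,256). The stone arbor is at (185,165). Next I measure the flange from depth.

```bash
cat > m.py <<'E'
from h import *
f=np.load('w1.npz'); c=calibration('wrist'); im,d=f['im'],f['d']
v,u=np.mgrid[160:275,255:375]; P=world(c,d[160:275,255:375],u,v)
z=P[...,2]; print(np.histogram(z[d[160:275,255:375]>0],bins=np.arange(.05,.15,.005)))
m=((z>.073)&(z<.087)).astype(np.uint8)
n,l,st,_=cv2.connectedComponentsWithStats(m); k=1+st[1:,4].argmax(); Q=P[l==k]
print(len(Q),Q.mean(0),np.median(Q[:,2]))
r=cv2.minAreaRect((Q[:,:2]*1000).astype(np.float32)); print('flange',r)
b=((z>.108)&(z<.118)); r2=cv2.minAreaRect((P[b][:,:2]*1000).astype(np.float32)); print('block',b.sum(),r2)
t=z>.134; print('tip',P[t].mean(0),t.sum(), z.max())
cv2.imwrite('pics/w1c.png',np.hstack([cv2.resize(np.ascontiguousarray(im[160:275,255:375,::-1]),None,fx=4,fy=4,interpolation=1),cv2.resize(cv2.merge([((l==k)*255).astype(np.uint8)]*3),None,fx=2.5,fy=4,interpolation=0)]))
E
python3 m.py
```

```text
(array([  23,   21, 1043, 7215,   79,  910,  523,   51,   54,   63,   60,
         68,  303,  164,  320,  241,  190,  173,    3]), array([0.05 , 0.055, 0.06 , 0.065, 0.07 , 0.075, 0.08 , 0.085, 0.09 ,
       0.095, 0.1  , 0.105, 0.11 , 0.115, 0.12 , 0.125, 0.13 , 0.135,
       0.14 , 0.145]))
1433 [ 0.47459554 -0.33202913  0.07969402] 0.07974007359124624
flange ((463.8227233886719, -336.08905029296875), (52.195648193359375, 51.948734283447266), 55.43495178222656)
block 380 ((463.8491516113281, -336.014404296875), (30.319122314453125, 29.970733642578125), 55.00337219238281)
tip [ 0.48300255 -0.3302028   0.19552138] 280 0.3744096257298774
```

View pics/w1c.png

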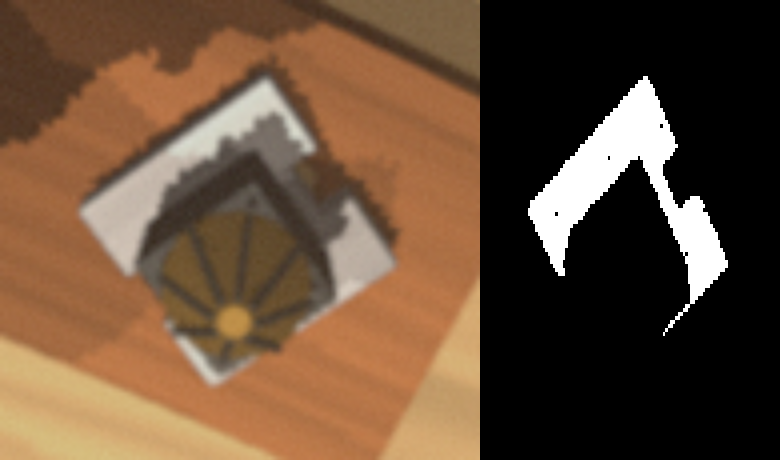

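The crop shows the flange square-on, with the slots on its upper-right edge (320,180) and lower-left edge. The slot axis (arbor x) lies at about -34.8° in world, and the flange and block fits agree on centre (0.4638,-0.336). Before choosing the grasp yaw, I make a rough estimate of the dog line from the pictures I already have.

Run:
```python
from h import *
tiles=[]
for n,(u0,u1,v0,v1) in dict(scene=(355,420,245,300),top=(225,280,212,267)).items():
    f=np.load(n+'.npz'); c=calibration(n); im,d=f['im'][v0:v1,u0:u1],f['d'][v0:v1,u0:u1]
    hsv=cv2.cvtColor(im,cv2.COLOR_RGB2HSV); v,u=np.mgrid[v0:v1,u0:u1]
    P=world(c,d,u,v); z=P[...,2]
    m=((hsv[...,0]>8)&(hsv[...,0]<32)&(hsv[...,1]>80)&(z>.09)).astype(np.uint8)
    g=(hsv[...,1]<60)&(z>.104)&(z<.117)
    cc,r=cv2.minEnclosingCircle((P[g][:,:2]*1000).astype(np.float32)); print(n,'nose',cc,r,np.median(z[g]))
    k,l,st,ce=cv2.connectedComponentsWithStats(m)
    for i in range(1,k):
        if st[i,4]>2: print(st[i,4],ce[i]+[u0,v0],plane(c,ce[i:i+1,0]+u0,ce[i:i+1,1]+v0,.121))
    tiles.append(cv2.resize(np.ascontiguousarray(im[...,::-1]),(400,400),interpolation=1))
cv2.imwrite('pics/sp.png',np.hstack(tiles))
```

```text
scene nose (541.1680297851562, 191.3168182373047) 34.077430725097656 0.10818023126884269
29 [396.65517241 264.31034483] [[0.52278722 0.20087307 0.121     ]]
6 [384.83333333 266.5       ] [[0.53919303 0.18366915 0.121     ]]
34 [390.08823529 269.94117647] [[0.54071728 0.19576547 0.121     ]]
29 [378.37931034 275.44827586] [[0.56328921 0.18227051 0.121     ]]
top nose (538.754150390625, 193.42893981933594) 34.352882385253906 0.11062688816987754
13 [254.38461538 229.84615385] [[0.55871957 0.18224696 0.121     ]]
15 [247.06666667 246.26666667] [[0.51922207 0.20067812 0.121     ]]
```

View pics/sp.png

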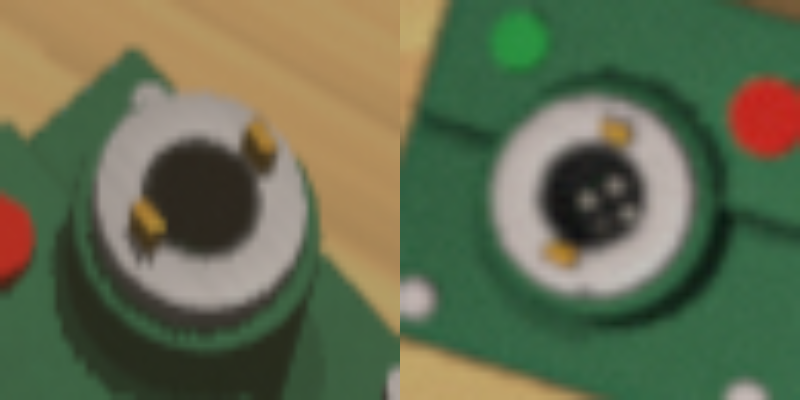

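Both views put the dog line at about -25° in world, with the nose centre near (0.540,0.192). So I grasp with tool y along arbor x (turn -34.8°) and re-measure at that yaw.

drive_tool(deltas=[[[0,0.001,-0.002,0.0,0,0,-10],[0,0.001,-0.002,0.0,0,0,-20],[0,0.001,-0.002,0.0,0,0,-30],[0,0.001,-0.002,0,0,0,-34.8],[0,0.001,-0.002,0,0,0,-34.8],[0,0.001,-0.002,0,0,0,-34.8]]])

```text
clock: 2.02
tcp_pos: [0.4643, -0.3357, 0.2314]
orientation: [0.0, 0.887, 0.462, -0.0]
wrist_force: [-0.3, 0.1, 0.2]
finger_gap: 0.0851
grip_force: 0.0
```

```bash
cat > m2.py <<'E'
from h import *
from scipy.spatial.transform import Rotation as R
s=get_state(); print(s['clock'],s['tcp_pos'],abs(s['qvel']).max(),s['joint_pos'])
c,im,d=shot('wrist'); q=s['orientation']; Rt=R.from_quat(np.r_[q[1:],q[0]]).as_matrix()
print('tool x yaw deg',np.degrees(np.arctan2(Rt[1,0],Rt[0,0])))
v,u=np.mgrid[:480,:640]; P=world(c,d,u,v); z=P[...,2]
near=(np.hypot(P[...,0]-.4638,P[...,1]+.336)<.05)&(d>.1)
for n,a,b in(('flange',.073,.087),('block',.108,.118)):
    m=(near&(z>a)&(z<b)).astype(np.uint8); k,l,st,_=cv2.connectedComponentsWithStats(m); Q=P[l==1+st[1:,4].argmax()]
    r=cv2.minAreaRect((Q[:,:2]*1000).astype(np.float32)); 
    print(n,r,'shift tool',(Rt.T@(np.r_[np.array(r[0])/1000,0]-s['tcp_pos']))[:2])
E
python3 m2.py
```

```text
2.025 [ 0.46430367 -0.33568638  0.23138412] 0.00796241142343072 [-7.66027922e-01  3.09034653e-01  4.04693457e-02  1.30208623e+00
 -9.17398950e-05  1.41508756e+00]
tool x yaw deg 55.031287612635005
flange ((463.7101745605469, -335.9880676269531), (52.129947662353516, 52.0094108581543), 55.34699630737305) shift tool [-0.00056121 -0.00034325]
block ((468.4177551269531, -329.4452819824219), (14.186963081359863, 29.710020065307617), 54.73189163208008) shift tool [ 0.00749842 -0.00023541]
```

drive_tool(deltas=[[[0,-0.0005,0,0.04,0,0,-0.2],[0,-0.0005,0,0.08,0,0,-0.2],[0,-0.0005,0,0.11,0,0,-0.2],[0,-0.0005,0,0.135,0,0,-0.2],[0,-0.0005,0,0.147,0,0,-0.2],[0,-0.0005,0,0.147,0,0,-0.2],[255,-0.0005,0,0.147,0,0,-0.2],[255,-0.0005,0,0.147,0,0,-0.2],[255,-0.0005,0,0.147,0,0,-0.2],[255,-0.0005,0,0.147,0,0,-0.2],[255,-0.0005,0,0.147,0,0,-0.2],[255,-0.0005,0,0.147,0,0,-0.2]]], newtons=80)

```text
clock: 3.58
tcp_pos: [0.4647, -0.3357, 0.0853]
orientation: [0.0, 0.885, 0.465, 0.0]
wrist_force: [-1.8, 1.7, 6.2]
finger_gap: 0.0289
grip_force: 80.9
```

drive_tool(deltas=[[[255,0,0,-0.01,0,0,0],[255,0,0,-0.04,0,0,0],[255,0,0,-0.08,0,0,0],[255,0,0,-0.12,0,0,0],[255,0,0,-0.15,0,0,0],[255,0,0,-0.15,0,0,0],[255,0,0,-0.15,0,0,0]]])

```text
clock: 4.45
tcp_pos: [0.464, -0.335, 0.2327]
orientation: [-0.001, 0.885, 0.465, -0.0]
wrist_force: [-0.1, -0.6, -4.5]
finger_gap: 0.0286
grip_force: 80.0
```

drive_tool(deltas=[[[255,0.03,-0.017,0,0,0,0],[255,0.077,-0.043,0,0,0,0],[255,0.124,-0.07,0,0,0,0],[255,0.171,-0.096,0,0,0,-2],[255,0.218,-0.122,0,0,0,-4],[255,0.265,-0.148,0,0,0,-6],[255,0.312,-0.174,0,0,0,-8],[255,0.36,-0.2,0,0,0,-10],[255,0.39,-0.218,0,0,0,-10],[255,0.407,-0.227,0,0,0,-10],[255,0.407,-0.227,0,0,0,-10],[255,0.407,-0.227,0,0,0,-10]]])

```text
clock: 5.95
tcp_pos: [0.5086, 0.1275, 0.2335]
orientation: [-0.0, 0.842, 0.54, -0.001]
wrist_force: [-0.2, -1.2, -4.7]
finger_gap: 0.0291
grip_force: 80.0
```

Run:
```python
from h import *
s=get_state(); print(s['clock'],s['tcp_pos'],s['wrist_force'],s['finger_gap'],s['joint_pos'],abs(s['qvel']).max())
c,im,d=shot('wrist'); np.savez('w2.npz',im=im,d=d)
cv2.imwrite('pics/w2.png',im[...,::-1])
```

```text
5.95 [0.50860581 0.12747365 0.23352415] [-0.1659026  -1.17947664 -4.65066373] 0.029070464350836767 [ 9.28041311e-02  2.15443317e-01 -7.86493591e-02  1.27817919e+00
 -6.92508465e-04  2.09402735e+00] 0.012923552575709296
```

View pics/w2.png

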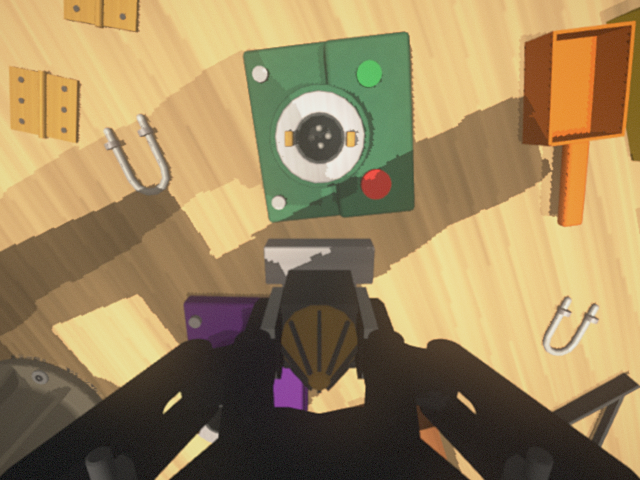

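The wrist view shows the held arbor with its flange at (320,261). The nose is at (321,137), with dogs at (290,138) and (351,138), almost in line with tool y. Next I measure precisely.

```bash
cat > m3.py <<'E'
from h import *
from scipy.spatial.transform import Rotation as R
s=get_state(); c=calibration('wrist'); f=np.load('w2.npz'); im,d=f['im'],f['d']
q=s['orientation']; Rt=R.from_quat(np.r_[q[1:],q[0]]).as_matrix()
tool=lambda p:(p-s['tcp_pos'])@Rt
print('yaw',np.degrees(np.arctan2(Rt[1,0],Rt[0,0])))
v,u=np.mgrid[:480,:640]; hsv=cv2.cvtColor(im,cv2.COLOR_RGB2HSV)
roi=(abs(u-320)<60)&(abs(v-137)<60)
# nose outline -> face plane
m=(roi&(hsv[...,1]<50)&(hsv[...,2]>120)).astype(np.uint8)
m=cv2.morphologyEx(m,cv2.MORPH_OPEN,np.ones((3,3)))
ct=max(cv2.findContours(m,cv2.RETR_EXTERNAL,cv2.CHAIN_APPROX_NONE)[0],key=cv2.contourArea)
h=cv2.convexHull(ct)[:,0].astype(float); P=plane(c,h[:,0],h[:,1],.11)
A=np.c_[2*P[:,:2],np.ones(len(P))]; x=np.linalg.lstsq(A,(P[:,:2]**2).sum(1),rcond=None)[0]
r=np.sqrt(x[2]+x[0]**2+x[1]**2); print('nose circle',x[:2],r,'tool',tool(np.r_[x[:2],.11]))
# bore
b=(roi&(np.hypot(u-321,v-137)<40)&(hsv[...,2]<70)).astype(np.uint8)
ct=max(cv2.findContours(b,cv2.RETR_EXTERNAL,cv2.CHAIN_APPROX_NONE)[0],key=cv2.contourArea)
h=cv2.convexHull(ct)[:,0].astype(float);P=plane(c,h[:,0],h[:,1],.11)
cc,rr=cv2.minEnclosingCircle((P[:,:2]*1000).astype(np.float32)); print('bore',cc,rr)
W=world(c,d,u,v); g=(m>0); print('face z',np.median(W[g][:,2]))
g=((np.hypot(u-321,v-137)<45)&(hsv[...,0]>8)&(hsv[...,0]<32)&(hsv[...,1]>90)&(hsv[...,2]>110)).astype(np.uint8)
k,l,st,ce=cv2.connectedComponentsWithStats(g); i=[i for i in range(1,k) if st[i,4]>30]; print(st[i],ce[i])
D=plane(c,ce[i][:,0],ce[i][:,1],.122); t=tool(D); print('dogs',D,t, 'mid',t.mean(0),'angle from tool y deg',np.degrees(np.arctan((t[1,0]-t[0,0])/(t[1,1]-t[0,1]))))
# flange in hand
T=tool(W); e=(d>.1)&(abs(T[...,1])<.03)&(T[...,2]>.0)&(T[...,2]<.03)&(T[...,0]>.012)&(T[...,0]<.04)
e&=(hsv[...,1]<60); Q=T[e]; print('flange pts',len(Q),Q.min(0),Q.max(0),np.percentile(Q,[1,5,50,95,99],axis=0))
rr=cv2.minAreaRect((Q[:,:2]*1000).astype(np.float32)); print(rr)
for col in(275,290,305,320,335,350,365):
    w=e[:,col]; print(col,np.where(w)[0][[0,-1]] if w.any() else None, T[np.where(w)[0][0],col] if w.any() else '')
E
python3 m3.py
```

```text
yaw 65.30227019645746
nose circle [0.54021852 0.18971518] 0.033899037795140655 tool [0.07002475 0.0025898  0.12367914]
bore (524.8641357421875, 190.68829345703125) 0.533875584602356
face z 0.11075146079090598
[[285 131   8  15 118]
 [346 131   9  16 127]] [[288.44067797 138.        ]
 [350.35433071 138.73228346]]
dogs [[0.52005831 0.19937014 0.122     ]
 [0.56045436 0.18027788 0.122     ]] [[ 0.0703606  -0.01976795  0.11169287]
 [ 0.06989353  0.02491019  0.1116652 ]] mid [0.07012707 0.00257112 0.11167904] angle from tool y deg -0.5989513455733212
flange pts 3642 [ 0.0120152  -0.02353211  0.00012113] [0.02550449 0.02772707 0.01886349] [[ 0.01236108 -0.02277392  0.0009585 ]
 [ 0.01357469 -0.02064792  0.00415362]
 [ 0.02048369  0.00225472  0.00573702]
 [ 0.0250199   0.02490246  0.01502913]
 [ 0.02520038  0.02692953  0.01755925]]
((18.762287139892578, 2.0976333618164062), (13.488314628601074, 51.26075744628906), 0.008730071596801281)
275 [239 272] [ 0.02482656 -0.01960422  0.01732126]
290 [239 272] [ 0.02489118 -0.01212986  0.01714544]
305 [239 272] [ 0.02473882 -0.00470539  0.01762534]
320 [239 272] [0.0250302  0.00275541 0.01676281]
335 [239 272] [0.02466558 0.01023685 0.01788405]
350 [239 272] [0.02511327 0.01758776 0.01654768]
365 [239 272] [0.02522253 0.02496803 0.01623457]
```

drive_tool(deltas=[[[255,0.03,0,0,0,0,0.4],[255,0.06,0,0,0,0,0.8],[255,0.071,0.0005,0,0,0,0.8],[255,0.071,0.0005,0.0,0,0,0.8],[255,0.071,0.0005,0.02,0,0,0.8],[255,0.071,0.0005,0.04,0,0,0.8],[255,0.071,0.0005,0.055,0,0,0.8],[255,0.071,0.0005,0.07,0,0,0.8],[255,0.071,0.0005,0.08,0,0,0.8],[255,0.071,0.0005,0.08,0,0,0.8]]])

```text
clock: 7.25
tcp_pos: [0.5384, 0.1925, 0.1534]
orientation: [-0.0, 0.845, 0.534, -0.001]
wrist_force: [-0.3, 0.5, -3.4]
finger_gap: 0.0288
grip_force: 80.1
```

Run:
```python
from h import *
s=get_state(); print(s['clock'],s['tcp_pos'],s['wrist_force'],s['ft_torque'],s['joint_pos'][5])
c,im,d=shot('wrist'); cv2.imwrite('pics/w3.png',cv2.resize(im[130:330,200:440,::-1],None,fx=2.5,fy=2.5))
```

```text
7.25 [0.53838162 0.19249893 0.15342907] [-0.33179479  0.5019746  -3.36989674] [ 0.05049517  0.05385455 -0.03194564] 2.217526881711153
```

View pics/w3.png

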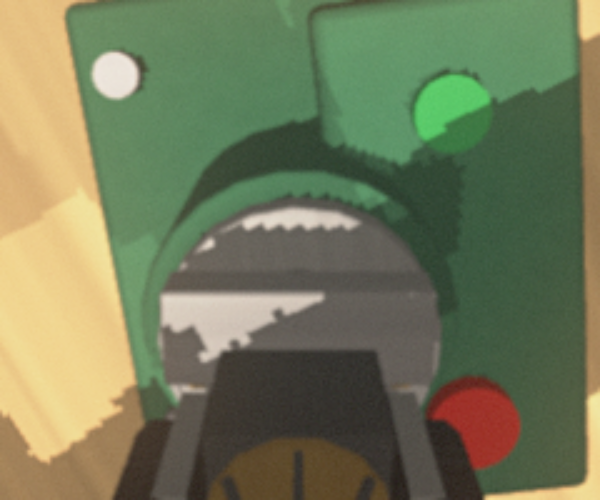

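The crop shows the flange centred over the nose, its left and right edges at about 160 and 440 against nose edges at 155 and 440. Brass is just visible at the slots near (175,388) and (405,388). I descend gently, feeling the force.

drive_tool(deltas=[[[255,0,0,0.003,0,0,0],[255,0,0,0.006,0,0,0],[255,0,0,0.008,0,0,0],[255,0,0,0.01,0,0,0],[255,0,0,0.01,0,0,0]]])

```text
clock: 7.92
tcp_pos: [0.5388, 0.1927, 0.1441]
orientation: [-0.0, 0.845, 0.534, -0.0]
wrist_force: [0.2, -0.8, -3.4]
finger_gap: 0.029
grip_force: 80.1
```

drive_tool(deltas=[[[255,0,0,0.001,0,0,0],[255,0,0,0.002,0,0,0],[255,0,0,0.003,0,0,0],[255,0,0,0.004,0,0,0],[255,0,0,0.004,0,0,0]]])

```text
clock: 8.55
tcp_pos: [0.5389, 0.1927, 0.1401]
orientation: [-0.0, 0.845, 0.534, -0.0]
wrist_force: [0.6, 1.4, -4.8]
finger_gap: 0.0288
grip_force: 80.1
```

drive_tool(deltas=[[[255,0,0,0.001,0,0,0],[255,0,0,0.002,0,0,0],[255,0,0,0.002,0,0,0]]])

```text
clock: 8.93
tcp_pos: [0.5388, 0.1925, 0.1383]
orientation: [0.0, 0.845, 0.534, -0.0]
wrist_force: [-1.0, -1.6, -3.0]
finger_gap: 0.0289
grip_force: 80.4
```

drive_tool(deltas=[[[255,0,0,0.001,0,0,0],[255,0,0,0.002,0,0,0],[255,0,0,0.002,0,0,0]]])

```text
clock: 9.3
tcp_pos: [0.5392, 0.1926, 0.1363]
orientation: [0.0, 0.845, 0.534, 0.0]
wrist_force: [0.4, -2.4, -0.9]
finger_gap: 0.0292
grip_force: 80.4
```

drive_tool(deltas=[[[255,0,0,0.001,0,0,0],[255,0,0,0.002,0,0,0],[255,0,0,0.002,0,0,0]]])

```text
clock: 9.68
tcp_pos: [0.539, 0.1927, 0.134]
orientation: [0.0, 0.845, 0.534, -0.0]
wrist_force: [-0.0, -0.7, -1.9]
finger_gap: 0.0289
grip_force: 80.3
```

Run:
```python
from h import *
s=get_state(); print(s['tcp_pos'],s['wrist_force'],s['ft_torque'])
c,im,d=shot('wrist'); cv2.imwrite('pics/w4.png',cv2.resize(im[200:320,240:400,::-1],None,fx=4,fy=4))
v,u=np.mgrid[:480,:640]; W=world(c,d,u,v); hsv=cv2.cvtColor(im,cv2.COLOR_RGB2HSV)
for col in(290,305,320,335,350): print(col,[tuple((W[r,col]*1000).round(1)) for r in range(228,272,6)])
```

```text
[0.53904967 0.19270074 0.13399922] [-7.24064076e-04 -6.50141739e-01 -1.87428047e+00] [-0.42823041 -0.10237126  0.03903762]
290 [(np.float64(539.8), np.float64(223.7), np.float64(109.2)), (np.float64(538.4), np.float64(220.9), np.float64(109.4)), (np.float64(538.9), np.float64(220.3), np.float64(118.3)), (np.float64(539.5), np.float64(219.9), np.float64(126.9)), (np.float64(538.3), np.float64(217.5), np.float64(127.8)), (np.float64(537.2), np.float64(215.1), np.float64(128.5)), (np.float64(535.7), np.float64(212.2), np.float64(128.1)), (np.float64(534.8), np.float64(210.2), np.float64(130.2))]
305 [(np.float64(547.0), np.float64(220.8), np.float64(110.6)), (np.float64(545.4), np.float64(217.6), np.float64(109.6)), (np.float64(545.6), np.float64(217.3), np.float64(118.7)), (np.float64(545.9), np.float64(217.0), np.float64(127.1)), (np.float64(544.7), np.float64(214.5), np.float64(127.7)), (np.float64(543.6), np.float64(212.2), np.float64(128.8)), (np.float64(542.0), np.float64(209.1), np.float64(127.9)), (np.float64(541.1), np.float64(207.0), np.float64(129.6))]
320 [(np.float64(553.9)
[... 707 characters left out ...]
557.5), np.float64(208.8), np.float64(128.6)), (np.float64(556.3), np.float64(206.2), np.float64(129.1)), (np.float64(554.8), np.float64(202.9), np.float64(127.6)), (np.float64(553.9), np.float64(201.1), np.float64(130.1))]
350 [(np.float64(567.5), np.float64(208.8), np.float64(103.7)), (np.float64(566.5), np.float64(208.4), np.float64(111.7)), (np.float64(565.6), np.float64(207.9), np.float64(118.9)), (np.float64(564.9), np.float64(208.0), np.float64(127.1)), (np.float64(563.7), np.float64(205.5), np.float64(127.8)), (np.float64(562.6), np.float64(203.3), np.float64(129.1)), (np.float64(561.4), np.float64(200.5), np.float64(129.1)), (np.float64(560.0), np.float64(196.8), np.float64(127.1))]
```

View pics/w4.png

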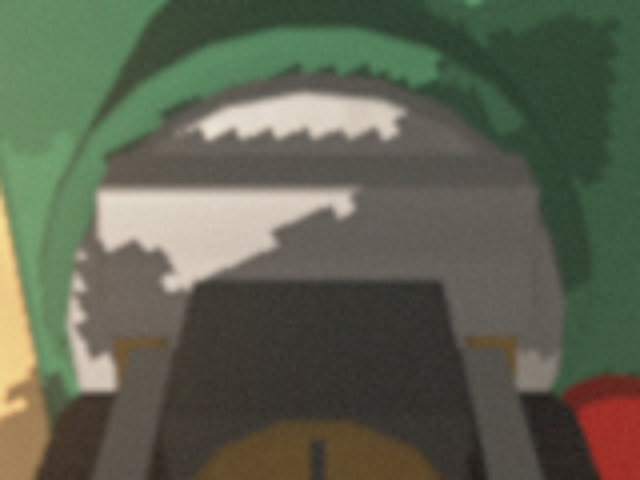

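The flange top reads z≈0.1285, so the origin is about 4.5 mm above home. The slots are already over the dogs (brass at (140,345) and (490,345)), and only the catch remains. I ease back slightly in tool x, where side load shows, and press on.

drive_tool(deltas=[[[255,-0.0008,0,0,0,0,0],[255,-0.0008,0,0.001,0,0,0],[255,-0.0008,0,0.002,0,0,0],[255,-0.0008,0,0.002,0,0,0]]])

```text
clock: 10.22
tcp_pos: [0.5383, 0.1921, 0.1316]
orientation: [-0.0, 0.845, 0.534, -0.0]
wrist_force: [0.6, 0.9, -5.8]
finger_gap: 0.0287
grip_force: 79.9
```

drive_tool(deltas=[[[255,0,0,0.0005,0,0,0],[255,0,0,0.001,0,0,0],[255,0,0,0.001,0,0,0]]])

```text
clock: 10.6
tcp_pos: [0.5383, 0.1919, 0.131]
orientation: [-0.0, 0.845, 0.534, -0.0]
wrist_force: [0.0, -0.1, -6.8]
finger_gap: 0.0285
grip_force: 79.9
```

Run:
```python
from h import *
s=get_state(); print(s['tcp_pos'],s['wrist_force'],s['ft_torque'])
```

```text
[0.53829138 0.19194004 0.13096143] [ 0.01365853 -0.10125858 -6.79846237] [ 0.01491784 -0.06082312  0.01426238]
```

drive_tool(deltas=[[[255,0,0,0.0005,0,0,0],[255,0,0,0.001,0,0,0],[255,0,0,0.001,0,0,0]]])

```text
clock: 10.98
tcp_pos: [0.5384, 0.1919, 0.1303]
orientation: [0.0, 0.845, 0.534, -0.0]
wrist_force: [-0.8, -0.2, -4.1]
finger_gap: 0.0289
grip_force: 80.2
```

drive_tool(deltas=[[[255,0,0,0.0005,0,0,0],[255,0,0,0.001,0,0,0],[255,0,0,0.001,0,0,0]]])

```text
clock: 11.35
tcp_pos: [0.5385, 0.1919, 0.1303]
orientation: [0.0, 0.845, 0.534, 0.0]
wrist_force: [-4.4, -1.6, 5.2]
finger_gap: 0.0288
grip_force: 81.3
```

drive_tool(deltas=[[[255,0,0,0.0005,0,0,0],[255,0,0,0.001,0,0,0],[255,0,0,0.0015,0,0,0],[255,0,0,0.0015,0,0,0]]])

```text
clock: 11.85
tcp_pos: [0.5385, 0.192, 0.1302]
orientation: [0.0, 0.845, 0.534, 0.001]
wrist_force: [-7.5, -3.3, 12.7]
finger_gap: 0.0288
grip_force: 82.5
```

```bash
cat > m5.py <<'E'
from h import *
s=get_state(); print(s['clock'],s['tcp_pos'],s['wrist_force'],s['ft_torque'])
c,im,d=shot('wrist'); v,u=np.mgrid[:480,:640]; W=world(c,d,u,v); z=W[...,2]
near=(abs(u-320)<30)&(v>195)&(v<300)&(d>.1)
h,e=np.histogram(z[near],bins=np.arange(.105,.135,.001)); print(dict(zip((e[:-1]*1000).round().astype(int).tolist(),h.tolist())))
E
python3 m5.py
```

```text
11.85 [0.53850315 0.191956   0.13024947] [-7.50377576 -3.28311216 12.67486018] [-0.37291028  1.79388389 -0.00575373]
{105: 31, 106: 31, 107: 25, 108: 50, 109: 160, 110: 443, 111: 202, 112: 40, 113: 31, 114: 43, 115: 37, 116: 39, 117: 32, 118: 50, 119: 34, 120: 41, 121: 40, 122: 44, 123: 207, 124: 802, 125: 389, 126: 72, 127: 50, 128: 58, 129: 56, 130: 49, 131: 55, 132: 49, 133: 64, 134: 51}
```

The flange top is 14.0 mm above the nose face, so the arbor is home against the hard stop. Next I unload, open and retreat.

drive_tool(deltas=[[[255,0,0,-0.002,0,0,0],[255,0,0,-0.002,0,0,0],[0,0,0,-0.002,0,0,0],[0,0,0,-0.002,0,0,0],[0,0,0,-0.002,0,0,0],[0,0,0,-0.002,0,0,0],[0,0,0,-0.002,0,0,0],[0,0,0,-0.002,0,0,0]]])

```text
clock: 12.9
tcp_pos: [0.5386, 0.192, 0.1297]
orientation: [0.0, 0.845, 0.534, -0.0]
wrist_force: [0.8, -0.3, 0.2]
finger_gap: 0.0852
grip_force: 0.0
```

drive_tool(deltas=[[[0,0,0,-0.01,0,0,0],[0,0,0,-0.04,0,0,0],[0,0,0,-0.08,0,0,0],[0,0,0,-0.115,0,0,0],[0,-0.03,0,-0.12,0,0,0],[0,-0.05,0,-0.12,0,0,0],[0,-0.05,0,-0.12,0,0,0],[0,-0.05,0,-0.12,0,0,0]]])

```text
clock: 13.9
tcp_pos: [0.5171, 0.1469, 0.2494]
orientation: [-0.0, 0.845, 0.534, -0.0]
wrist_force: [0.6, 0.2, -1.0]
finger_gap: 0.0853
grip_force: 0.0
```

Run:
```python
from h import *
s=get_state(); print(s['clock'],s['tcp_pos'],s['wrist_force'],s['finger_gap'])
c,im,d=shot('wrist'); v,u=np.mgrid[:480,:640]; W=world(c,d,u,v); z=W[...,2]
near=(np.hypot(W[...,0]-.540,W[...,1]-.190)<.045)&(d>.1)
for a,b in((.104,.116),(.119,.131),(.152,.158)):
    Q=W[near&(z>a)&(z<b)]; print(len(Q),np.median(Q,0)) if len(Q) else 0
m=near&(z>.119)&(z<.130); print(cv2.minAreaRect((W[m][:,:2]*1000).astype(np.float32)))
cv2.imwrite('pics/w5.png',im[...,::-1])
```

```text
13.9 [0.51706013 0.14685759 0.24936137] [ 0.5679334   0.24065386 -0.96605159] 0.08530192415107299
1135 [0.54744333 0.20137489 0.11055029]
2337 [0.54365349 0.19786843 0.12450181]
97 [0.54285963 0.19776528 0.15759768]
((539.703857421875, 189.830078125), (51.88385772705078, 52.08328628540039), 64.39031219482422)
```

View pics/w5.png

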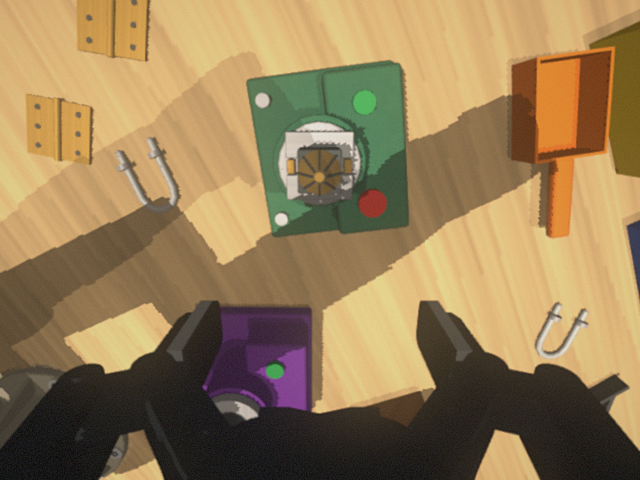

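The arbor sits home at (319,168) with a dog in each slot at (292,165) and (348,165). The flange is flat, 14 mm above the face, and the gripper is clear.

```bash
python3 -c "from h import *; print(hand_in())"
```

```text
the job is handed in; nothing more can be done
None
```

The brass cone arbor is in the green spindle, pressed to the hard stop with its flange flat on the nose and a dog in each slot, then released and handed in at about 14 s; the most I read bearing on the spindle was about 20 N, checked between moves.

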